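# Roll the lying tin onto the cork strip

### The job

The closed aluminium yerba tin lying on its side on the ledge is out of its place, the cork strip. Roll it over the ledge, pushing on its top with the fingertips (in several strokes if you like; never from low on its side, and never gripped or lifted), until it stops and lies lengthwise along the cork strip set in the ledge, centred over it; then take the fingers away. Leave the jar, the upside-down mate and everything else where it stands.

Things in the scene. Friction and masses are not known exactly. Their poses are not given: they have to be found in the camera images.
- tin: Closed aluminium tin, a smooth cylinder 90 mm across, 140 mm long, lying on its side, 0.25 to 0.5 kg. Origin: its very centre, 45 mm above the ledge. Its x is the cylinder axis (level); y and z turn as it rolls (z up at the start). It rolls freely; let go at rest it stays. Starts on either side of the strip, 120 to 160 mm from its middle line, parallel to it within about 3 degrees.
- strip: Cork strip 260 mm long and 40 mm wide, set flush in the concrete ledge (no step: the tin rolls over it as over the ledge). Origin: its centre, on the ledge surface. x along its length (roughly away from the robot), y across it, z up. The tin is to end with its centre over the strip's centre and its axis along the strip's x.
- jar: Closed white ceramic jar with a knobbed lid, 76 mm in diameter, 110 mm high, loose. Origin: centre of its underside. It stands on the other side of the strip from the tin, 120 to 160 mm from its middle line. Must not be disturbed.
- mate: Upside-down mate gourd, dark, 82 mm in diameter, 86 mm high, loose, standing beyond the strip's far end. Origin: centre of its underside. Must not be disturbed.
- mug: White ceramic mug, 76 mm in diameter, 80 mm high, loose, handle to its own +y. Origin: centre of its underside. Must not be disturbed.
- bowl: White ceramic bowl, 96 mm in diameter, 45 mm high, loose. Origin: centre of its underside. Must not be disturbed.
- spoon: Steel spoon 150 mm long lying on the near side of the work, loose, along its own x. Must not be disturbed.
- flask: Steel vacuum flask, 84 mm in diameter, 250 mm high, loose, standing to the left. Origin: centre of its underside. Must not be disturbed.
- pot: Empty terracotta pot, 90 mm in diameter, 85 mm high, loose, standing to the right. Origin: centre of its underside. Must not be disturbed.
There are look-alikes about, which are no part of the job. Leave any orange or yellow look-alike of the tin alone.

How it is judged:
By the outcome, as a careful person would: the job done as asked, in the order asked, and still so for the second after the job is handed in, with the robot touching nothing.
It also fails if it takes over 64 s, if anything falls off the work surface, if the arm or the gripper's body presses on something with over 40 N, if the wrist force passes 120 N, or if a joint passes its speed limit or range.

### The arm

A 6-joint arm with a two-finger parallel gripper is mounted at the origin on the work surface. World frame = base frame: x ahead of the robot, y to its left, z up, the work surface at z = 0. Lengths are in m, angles in rad, forces in N, time in s.
With the tool pointing down it reaches from about 0.375 to 0.9 m from the base axis. Payload 3.1 kg.
Tool frame: the origin (TCP) lies midway between the tips of the shut fingers; the grasp point (between the pads) lies 19 mm behind it; z points along the fingers, y is the line along which they close (so a half turn about z gives the same grasp; the last joint's range is limited). The gripper opens to 87 mm and grips with 3 to 60 N. Pads are 19 mm wide; open, the fingers measure 117 mm over their backs; the gripper's body (75 mm by 190 mm) begins 51 mm behind the grasp point.
Start: joints at [-1.498, 0.527, 1.433, -0, 1.181, -0.178], TCP at [0.156, -0.605, 0.223] pointing down, gripper open.
Joint ranges: [-3.08, 3.08], [-0.75, 2.2], [0.22, 2.44], [-1.43, 4.57], [0, 2.65], [-2.85, 2.85]. Speed limits (rad/s): [2.79, 2.79, 3.14, 3.14, 3.14, 3.14].

### API

Orientations are given as a unit quaternion [x, y, z, w].
In Python, from rig import get_obs, cams, job gives the robot as it stands.
- The arm moves only by the tool servo_tool, never from a script. Its argument "moves" is text: rows parted by semicolons, each of 5 numbers parted by spaces: the shift along the tool's x, y, z in m, then the turn about the tool's z in degrees, then the finger opening in m, from 0 to 0.087. In form: dx dy dz spin claw; .... A call has 1 to 10 rows; each row is the pose to reach, as a shift and turn from the pose commanded when the call began, along the tool's axes at that moment; what a row does not reach only later rows make up. A row lasts 1/12 s, in which the tool goes at most 41.7 mm and 7.16 degrees, less where a joint would pass 70% of its speed; a pose out of reach is approached as far as the arm can. A call with a gripper value outside its range is refused whole. The fingers move at their own pace and stop on an object; "grip_force" is the grip in N (left out, the last holds). Time passes only in rows, so rows that repeat a pose let the fingers close. It gives the time, the measured TCP pose, the force, the opening and the grip force at its end, in the units of the state.
- get_obs(): the state, without advancing time (a new reading comes with each control period).
- cams.camera(name): name is "scene" or "side" or "wrist"; returns the picture (480x640x3 uint8, blue, green, red); there is no depth.
- cams.camera_model(name): a dict with "fx", "fy", "cx", "cy" (pixels), "dist" ([k1, k2, p1, p2, k3] as OpenCV has them; the pictures are not rectified), "R" (3x3) and "t" (3): a world point X has camera coordinates R X + t. Camera axes: x right, y down, z forward; pixel columns grow to the right and rows downward; lengths in m; the calibration is good to about 2 mm. A picture is of the moment at which its call begins: read the wrist's pose just before it. camera_model takes no time and is no camera call; for the wrist camera it gives the pose at the moment of the call.
- job.hand_in(): hands the job in; it is judged then, once.
The state is a dict: "time": time; "q": joint angles; "joint_velocities": joint speeds; "joint_torque": joint torques, N m; "position": TCP position; "tool_rot": TCP orientation; "ft_force": force on the tool from outside, world axes, zero at the start; "moment": the same for the moment, N m; "grip_width": finger opening in m; "grip_force": force on a finger pad.
Only numpy, scipy, OpenCV 4.12 (cv2) and the standard library are available. Lean on these libraries where they do the work, as an engineer would, in place of code of your own. Each camera call takes 0.05 s, during which the arm holds its last target. There are 200 camera calls.

## Working session

There is one attempt and no reset: what is moved stays moved. The work goes in short steps, Python scripts to look and compute and a tool call to move; the robot and the scene stay as the last step left them, time stands still between calls to the robot, and variables do not carry over. Pictures are saved under pics/ and viewed, at most 10 in all, crops included, and the job is handed in when it is done.

Besides the shell and the picture viewer there is one more tool, called after "Request:" as name(argument=value, ...) on one line, values as JSON. servo_tool: Moves the arm, as the interface text tells. Its arguments: {"type":"object","properties":{"moves":{"type":"string"},"grip_force":{"type":"number"}},"required":["moves"]}

```bash
mkdir -p pics; cat > h.py <<'E'
import numpy as np, cv2
from rig import get_obs, cams, job
def ray(m,uv):
    K=np.array([[m["fx"],0,m["cx"]],[0,m["fy"],m["cy"]],[0,0,1]])
    p=cv2.undistortPoints(np.array(uv,float).reshape(-1,1,2),K,np.array(m["dist"])).reshape(-1,2)
    R=np.array(m["R"]);t=np.array(m["t"])
    return -R.T@t, np.c_[p,np.ones(len(p))]@R
def plane(m,uv,z):
    c,d=ray(m,uv); return c+d*((z-c[2])/d[:,2])[:,None]
def proj(m,X):
    K=np.array([[m["fx"],0,m["cx"]],[0,m["fy"],m["cy"]],[0,0,1]])
    return cv2.projectPoints(np.array(X,float).reshape(-1,1,3),cv2.Rodrigues(np.array(m["R"]))[0],np.array(m["t"],float),K,np.array(m["dist"]))[0].reshape(-1,2)
E
python3 - <<'E'
from h import *
o=get_obs(); print(o["time"],o["position"],o["tool_rot"],o["ft_force"])
for n in("scene","side"):
    cv2.imwrite(f"pics/{n}0.png",cams.camera(n)); m=cams.camera_model(n); print(n,-np.array(m["R"]).T@m["t"],m["fx"])
E
```

```text
0.0 [ 0.15570511 -0.60455221  0.22157467] [ 9.92083745e-01  1.25573489e-01  6.38347126e-05 -1.06617198e-03] [ 0.38004196 -0.02208189 -0.23395326]
scene [ 1.56799273 -0.29851734  0.96327924] 490.9106270883628
side [0.42660188 0.83188733 1.0535383 ] 557.7578506244366
```

View pics/scene0.png

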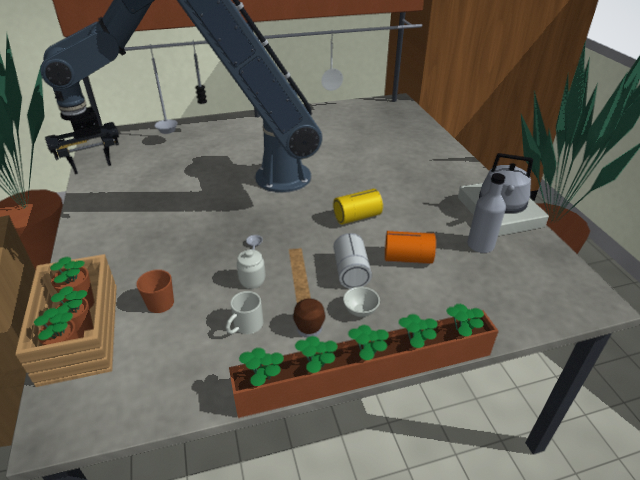

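View pics/side0.png

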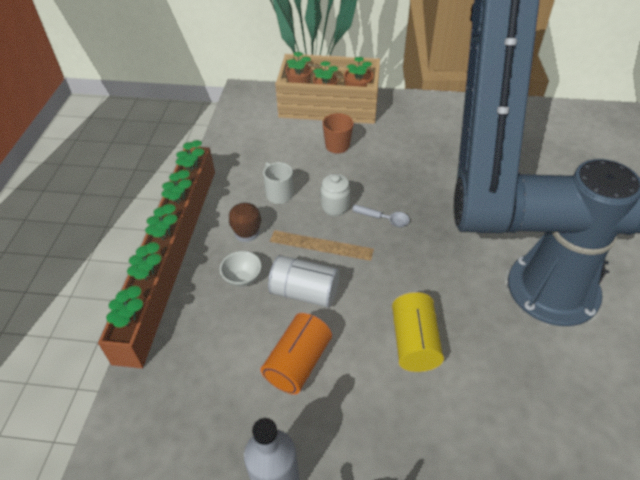

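Candidates for the tin: the silver cylinder (scene 352,261; side 303,281), the orange one (scene 410,247; side 297,353) and the yellow one (scene 358,206; side 417,331). Silver fits the aluminium description and lies parallel to the cork strip. Next I'll measure it and confirm it in one crop.

```bash
python3 - <<'E'
from h import *
for n,box,sb in(("side",(262,250,345,312),(262,228,380,262)),("scene",(328,228,376,292),(284,244,312,304))):
    im=cv2.imread(f"pics/{n}0.png"); m=cams.camera_model(n)
    hsv=cv2.cvtColor(im,cv2.COLOR_BGR2HSV)
    x0,y0,x1,y1=sb
    k=cv2.inRange(hsv,(5,75,60),(25,255,255)); 
    M=np.zeros_like(k);M[y0:y1,x0:x1]=k[y0:y1,x0:x1]
    c=max(cv2.findContours(M,0,1)[0],key=cv2.contourArea)[:,0]
    P=plane(m,c,0)[:,:2].astype(np.float32); r=cv2.minAreaRect(P); print(n,"strip",r)
    x0,y0,x1,y1=box
    print("gray",np.median(hsv[y0:y1,x0:x1].reshape(-1,3),0))
im=cv2.imread("pics/side0.png")[215:335,190:390]; cv2.imwrite("pics/crop.png",cv2.resize(im,None,fx=4,fy=4,interpolation=2))
im=cv2.imread("pics/scene0.png")[215:310,270:400]; cv2.imwrite("pics/crop2.png",cv2.resize(im,None,fx=6,fy=6,interpolation=2))
E
```

```text
side strip ((0.5513783693313599, -0.07401728630065918), (0.03793955594301224, 0.25790515542030334), 82.4775161743164)
gray [ 80.  10. 143.]
scene strip ((0.5447664856910706, -0.07355067133903503), (0.04094994440674782, 0.23741911351680756), 83.05827331542969)
gray [ 90.  13. 124.]
```

View pics/crop.png

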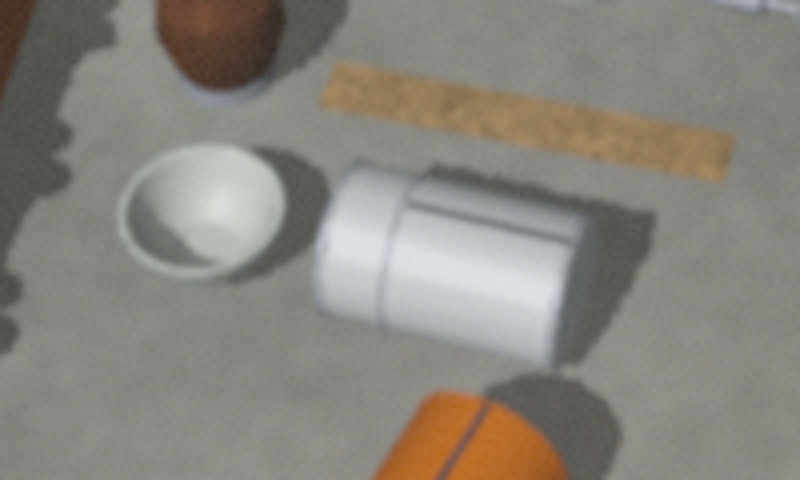

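View pics/crop2.png

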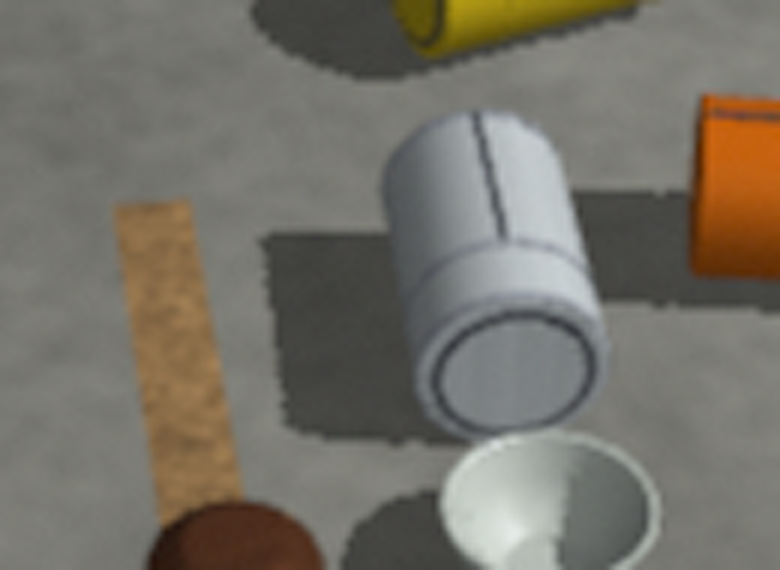

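Confirmed: the tin is the silver cylinder with the lid seam, and its far cap is centred at about crop2 (517,372). The bowl stands just beyond its far end. I'll find the tin's axis from its silhouette tangents and work out the first moves.

```bash
cat >> h.py <<'E'
def axis(m,e1,e2,R=.045):
    # bisector of the two tangent planes cut with z=R -> axis line
    c,d1=ray(m,e1);_,d2=ray(m,e2)
    n1=np.cross(*d1);n2=np.cross(*d2);n1/=np.linalg.norm(n1);n2/=np.linalg.norm(n2)
    if n1@n2<0:n2=-n2
    n=n1+n2 ; u=np.cross(n,[0,0,1]);u/=np.linalg.norm(u); u*=np.sign(u[0])
    # point at x=.5
    k=n@c; y=(k-n[0]*.5-n[2]*R)/n[1]
    return u,np.array([.5,y,R])
def tooldelta(P,o):
    from scipy.spatial.transform import Rotation as Ro
    return Ro.from_quat(o["tool_rot"]).inv().apply(np.array(P)-o["position"])
E
python3 - <<'E'
from h import *
ms,mc=cams.camera_model("side"),cams.camera_model("scene")
A=lambda L:np.array(L)/4+[190,215]-.375
B=lambda L:np.array(L)/6+[270,215]-.42
us,ps=axis(ms,A([(420,172),(585,208)]),A([(330,311),(540,364)]))
uc,pc=axis(mc,B([(384,195),(420,405)]),B([(560,150),(605,340)]))
for u,p in((us,ps),(uc,pc)): print(p,np.degrees(np.arctan2(u[1],u[0])))
print("far cap",plane(mc,B([(517,372)]),.045), "near end side",plane(ms,A([(590,212),(553,365)]),.045))
print("far end side",plane(ms,A([(345,163+10),(318,300)]),.045))
o=get_obs()
for y in(.05,.07):print(tooldelta([.55,y,.20],o))
E
```

```text
[0.5        0.08646266 0.045     ] -9.921551531793689
[0.5        0.08928903 0.045     ] -10.924700072431978
far cap [[0.64368634 0.06355042 0.045     ]] near end side [[0.500517   0.0300961  0.045     ]
 [0.50964933 0.13869506 0.045     ]]
far end side [[0.64649608 0.0168873  0.045     ]
 [0.6454889  0.10967979 0.045     ]]
[ 0.54496045 -0.53566383  0.02289381]
[ 0.54994426 -0.55503288  0.0229326 ]
```

Request:
servo_tool(moves="0.02 -0.02 0 0 0.087; 0.05 -0.05 0 0 0.087; 0.08 -0.08 0 0 0.087; 0.108 -0.105 0 0 0.087; 0.136 -0.132 0 0 0.087; 0.164 -0.158 0 0 0.087; 0.192 -0.185 0 0 0.087; 0.22 -0.212 0 0 0.087; 0.246 -0.238 0 0 0.087; 0.27 -0.26 0 0 0.087")

```text
time: 0.93
position: [0.3527, -0.2835, 0.2223]
tool_rot: [0.992, 0.126, -0.0, -0.001]
ft_force: [0.9, 0.2, 0.1]
grip_width: 0.0869
grip_force: 0.0
```

Request:
servo_tool(moves="0.028 -0.027 0 -5 0.087; 0.056 -0.054 0 -12 0.087; 0.084 -0.081 0 -19 0.087; 0.112 -0.108 0 -26 0.087; 0.14 -0.135 0 -33 0.087; 0.168 -0.162 0 -40 0.087; 0.196 -0.189 0 -47 0.087; 0.224 -0.216 0 -54 0.087; 0.252 -0.243 0 -60 0.087; 0.28 -0.27 0 -65.6 0.087")

```text
time: 1.77
position: [0.5567, 0.047, 0.2222]
tool_rot: [0.764, 0.645, -0.0, -0.0]
ft_force: [1.0, -0.8, -0.4]
grip_width: 0.0868
grip_force: 0.0
```

```bash
cat >> h.py <<'E'
def st(P=None):
    from scipy.spatial.transform import Rotation as Ro
    o=get_obs(); y=Ro.from_quat(o["tool_rot"]).as_matrix()[:,1]
    print("t %.2f"%o["time"],"tcp",np.round(o["position"],4),"tool y deg %.2f"%np.degrees(np.arctan2(y[1],y[0])),"F",np.round(o["ft_force"],1),"q",np.round(o["q"],2))
    if P is not None: print("delta",np.round(tooldelta(P,o),4))
    return o
E
python3 - <<'E'
from h import *
st([.575,.076,.2]); cv2.imwrite("pics/w1.png",cams.camera("wrist"))
m=cams.camera_model("wrist");np.save("w1.npy",m,allow_pickle=True)
print(proj(m,[[.551,-.074,0],[.575,.076,.09]]))
E
```

```text
t 1.77 tcp [0.5567 0.047  0.2222] tool y deg -9.66 F [ 1.  -0.8 -0.4] q [-0.12  0.44  1.6  -0.    1.1   0.05]
delta [0.0316 0.0132 0.0222]
[[324.97232148 317.62495467]
 [327.58572585 206.34674575]]
```

View pics/w1.png

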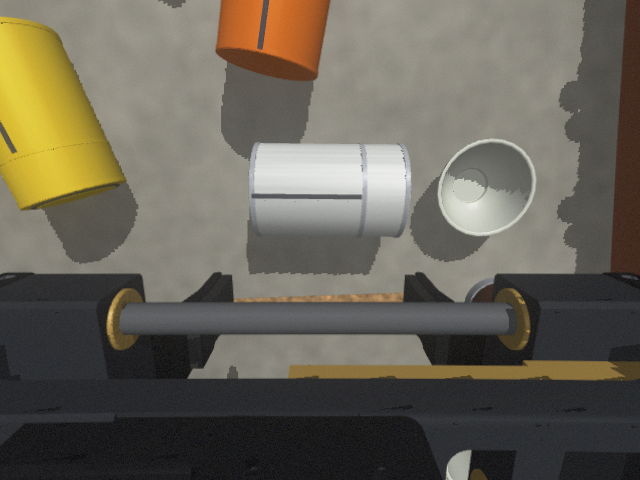

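The wrist view shows the tin with its top edge at row 143, bottom edge at row 237 and ends at columns 250 and 409. The strip is hidden behind the gripper rod. Refining the tin from this view.

```bash
python3 - <<'E'
from h import *
im=cv2.imread("pics/w1.png"); m=np.load("w1.npy",allow_pickle=True).item()
g=cv2.cvtColor(im,cv2.COLOR_BGR2GRAY).astype(float)
g=cv2.GaussianBlur(g,(5,5),0); dy=np.abs(cv2.Sobel(g,-1,0,1))
xs=np.arange(265,350,4)
top=[(x,130+dy[130:155,x].argmax()) for x in xs]; bot=[(x,225+dy[225:250,x].argmax()) for x in xs]
ft=np.polyfit(*np.array(top).T,1); fb=np.polyfit(*np.array(bot).T,1); print(ft,fb)
u,p=axis(m,[(265,np.polyval(ft,265)),(350,np.polyval(ft,350))],[(265,np.polyval(fb,265)),(350,np.polyval(fb,350))])
print(p,np.degrees(np.arctan2(u[1],u[0])))
# end-silhouette at mid rows: topmost generatrix
print(plane(m,[(250,190),(410,190)],.045),plane(m,[(250,190),(410,190)],.08))
E
```

```text
[1.69395822e-02 1.38345003e+02] [2.86561265e-02 2.17066206e+02]
[0.5        0.10371658 0.045     ] -10.64862591867175
[[0.5022077  0.09754995 0.045     ]
 [0.65828624 0.07177765 0.045     ]] [[0.509478   0.10002287 0.08      ]
 [0.64948038 0.07690513 0.08      ]]
```

```bash
python3 - <<'E'
from h import *
im=cv2.imread("pics/w1.png"); m=np.load("w1.npy",allow_pickle=True).item()
g=cv2.GaussianBlur(cv2.cvtColor(im,cv2.COLOR_BGR2GRAY),(3,3),0).astype(float)
print(g[225:248,300].astype(int), g[136:150,300].astype(int))
d=np.diff(g,axis=0)
xs=np.arange(265,350,4)
top=[(x,136+np.abs(d[136:150,x]).argmax()+.5) for x in xs]; bot=[(x,230+d[230:245,x].argmin()+.5) for x in xs]
ft=np.polyfit(*np.array(top).T,1); fb=np.polyfit(*np.array(bot).T,1); print(ft,fb,[b[1] for b in bot])
u,p=axis(m,[(265,np.polyval(ft,265)),(350,np.polyval(ft,350))],[(265,np.polyval(fb,265)),(350,np.polyval(fb,350))])
print(p,np.degrees(np.arctan2(u[1],u[0])))
c=p+u*((.579-.5)/u[0]);print(c); st([c[0],c[1],.2])
E
```

```text
[123 119 116 113 109 105 103 101  99  95  92  91  90  89  88  88  89  89
  89  89  89  88  87] [ 94  95 102 116 123 123 130 151 175 189 196 200 203 207]
[1.69395822e-02 1.37754094e+02] [-1.31281762e-02  2.35393986e+02] [np.float64(232.5), np.float64(232.5), np.float64(233.5), np.float64(230.5), np.float64(232.5), np.float64(230.5), np.float64(231.5), np.float64(230.5), np.float64(230.5), np.float64(231.5), np.float64(230.5), np.float64(231.5), np.float64(232.5), np.float64(230.5), np.float64(230.5), np.float64(230.5), np.float64(230.5), np.float64(233.5), np.float64(232.5), np.float64(230.5), np.float64(230.5), np.float64(230.5)]
[0.5        0.09992119 0.045     ] -9.441700320759583
[0.579      0.08678375 0.045     ]
t 1.82 tcp [0.5608 0.0528 0.2226] tool y deg -9.30 F [3.9 3.1 0.8] q [-0.11  0.44  1.59  0.01  1.1   0.05]
delta [0.0363 0.0123 0.0229]
```

The arm was still moving during that picture, so its tin y reads a few millimetres high. The static views give about (0.575, 0.077). I'll let the arm settle and re-measure once.

Request:
servo_tool(moves="0.015 0.01 0 0 0.087; 0.03 0.02 0 0 0.087; 0.03 0.02 0 0 0.087; 0.03 0.02 0 0 0.087; 0.03 0.02 0 0 0.087")

```text
time: 2.23
position: [0.5802, 0.0706, 0.2221]
tool_rot: [0.766, 0.643, -0.001, -0.0]
ft_force: [0.5, -0.7, 0.3]
grip_width: 0.0873
grip_force: 0.0
```

```bash
python3 - <<'E'
from h import *
m=cams.camera_model("wrist"); im=cams.camera("wrist"); cv2.imwrite("pics/w2.png",im); np.save("w2.npy",m,allow_pickle=True)
st([.575,.077,.2])
E
```

```text
t 2.28 tcp [0.5802 0.0704 0.2222] tool y deg -10.02 F [-0.2 -0.3 -0.3] q [-0.07  0.47  1.54 -0.    1.13  0.1 ]
delta [ 0.0056 -0.0062  0.0222]
```

View pics/w2.png

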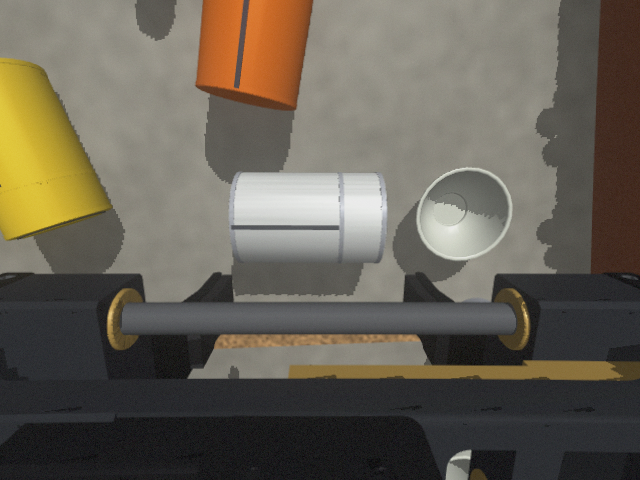

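```bash
python3 - <<'E'
from h import *
m=np.load("w2.npy",allow_pickle=True).item()
u,p=axis(m,[(240,172.8),(335,172.8)],[(240,262),(335,262.6)])
print(p,np.degrees(np.arctan2(u[1],u[0])),plane(m,[(230.5,218),(386.5,218)],.075))
c=p+u*((.576-.5)/u[0]);print(c)
print("strip right/lower edge pts", plane(m,[(220,346),(420,342),(220,336)],0))
from scipy.spatial.transform import Rotation as Ro
o=get_obs();Rm=Ro.from_quat(o["tool_rot"]).as_matrix()
print(proj(m,[o["position"]+Rm@[sx*.0095,sy*.0585,0] for sx in(-1,1) for sy in(-1,1)]))
st([c[0],c[1],.2])
E
```

```text
[0.5        0.09055772 0.045     ] -10.168587788483453 [[0.5039185  0.09554079 0.075     ]
 [0.6450424  0.07067439 0.075     ]]
[0.576      0.07692617 0.045     ]
strip right/lower edge pts [[ 0.42991794 -0.07294099  0.        ]
 [ 0.6790824  -0.11085655  0.        ]
 [ 0.43334134 -0.05927169  0.        ]]
[[202.42195201 312.05029654]
 [428.77940254 312.09795073]
 [199.20879321 277.4919816 ]
 [431.85544057 277.53012673]]
t 2.28 tcp [0.5802 0.0704 0.2222] tool y deg -10.02 F [-0.2 -0.3 -0.3] q [-0.07  0.47  1.54 -0.    1.13  0.1 ]
delta [ 0.0057 -0.0052  0.0222]
```

Request:
servo_tool(moves="0.015 -0.002 0 0 0.075; 0.034 -0.005 0.02 0 0.075; 0.034 -0.005 0.05 0 0.075; 0.034 -0.005 0.08 0 0.075; 0.034 -0.005 0.105 0 0.075; 0.034 -0.005 0.125 0 0.075; 0.034 -0.005 0.125 0 0.075; 0.034 -0.005 0.125 0 0.075; 0.034 -0.005 0.125 0 0.075")

```text
time: 3.03
position: [0.5829, 0.1049, 0.0988]
tool_rot: [0.766, 0.643, 0.001, 0.001]
ft_force: [0.2, 0.5, 0.5]
grip_width: 0.0749
grip_force: 0.0
```

```bash
python3 - <<'E'
from h import *
st([.5745,.077,.09])
E
```

```text
t 3.03 tcp [0.5829 0.1049 0.0988] tool y deg -10.03 F [0.2 0.5 0.5] q [-0.01  0.65  1.62 -0.    0.87  0.16]
delta [-0.0289 -0.0035  0.0087]
```

Request:
servo_tool(moves="0 0 0.006 0 0.075; 0 0 0.011 0 0.075; 0 0 0.013 0 0.075; 0 0 0.015 0 0.075; 0 0 0.015 0 0.075")

```text
time: 3.45
position: [0.5831, 0.1065, 0.0844]
tool_rot: [0.766, 0.643, 0.001, 0.0]
ft_force: [-1.1, 2.1, 9.3]
grip_width: 0.0754
grip_force: 4.8
```

Request:
servo_tool(moves="-0.004 0 -0.0007 0 0.075; -0.009 0 -0.0018 -0.1 0.075; -0.014 0 -0.0026 -0.2 0.075; -0.020 0 -0.0034 -0.3 0.075; -0.025 0 -0.0039 -0.4 0.075; -0.030 0 -0.0042 -0.5 0.075; -0.035 0 -0.0045 -0.6 0.075; -0.040 0 -0.0046 -0.7 0.075; -0.044 0 -0.0046 -0.8 0.075; -0.044 0 -0.0046 -0.8 0.075")

```text
time: 4.28
position: [0.5751, 0.0618, 0.0901]
tool_rot: [0.762, 0.648, 0.001, 0.001]
ft_force: [-3.2, 1.0, 16.3]
grip_width: 0.0751
grip_force: 7.9
```

```bash
python3 - <<'E'
from h import *
st(); m=cams.camera_model("side"); cv2.imwrite("pics/s1.png",cams.camera("side")[200:350,180:380].repeat(4,0).repeat(4,1))
E
```

```text
t 4.28 tcp [0.5751 0.0618 0.0901] tool y deg -9.29 F [-3.2  1.  16.3] q [-0.09  0.65  1.66  0.    0.83  0.08]
```

View pics/s1.png

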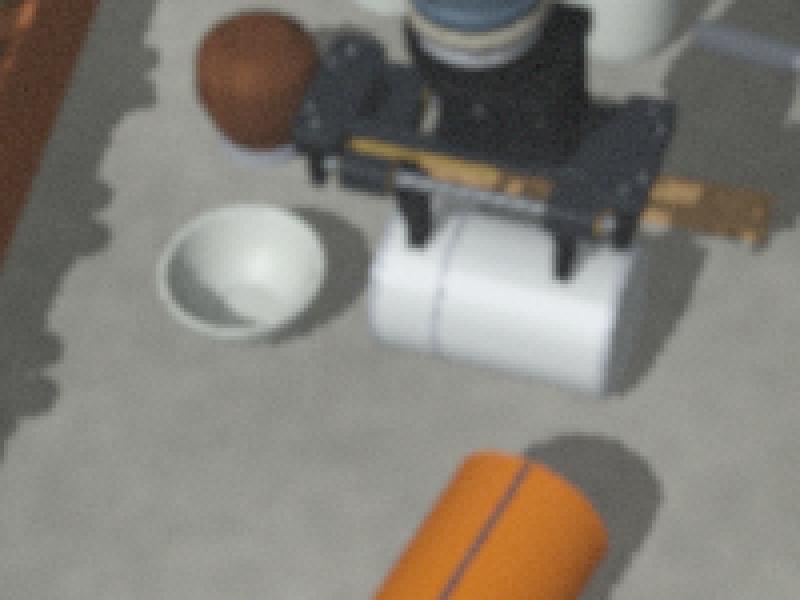

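Request:
servo_tool(moves="-0.005 0 0 0 0.075; -0.012 0 0 -0.1 0.075; -0.019 0 0 -0.2 0.075; -0.026 0 0 -0.3 0.075; -0.034 0 0 -0.5 0.075; -0.042 0 0.0002 -0.6 0.075; -0.049 0 0.0007 -0.7 0.075; -0.054 0 0.0012 -0.8 0.075; -0.058 0 0.0016 -0.9 0.075; -0.058 0 0.0016 -0.9 0.075")

```text
time: 5.17
position: [0.5654, 0.0037, 0.0881]
tool_rot: [0.757, 0.654, 0.0, 0.001]
ft_force: [-4.3, -0.7, 15.0]
grip_width: 0.0749
grip_force: 7.5
```

Request:
servo_tool(moves="0 0 0 0 0.075; 0 0 -0.003 0 0.075; 0 0 -0.008 0 0.075; 0 0 -0.02 0 0.075; 0.02 0 -0.04 0 0.075; 0.05 0 -0.07 0 0.075; 0.07 0 -0.1 0 0.075; 0.07 0 -0.11 0 0.075; 0.07 0 -0.11 0 0.075; 0.07 0 -0.11 0 0.075")

```text
time: 6.0
position: [0.5751, 0.0739, 0.1955]
tool_rot: [0.756, 0.654, -0.0, 0.0]
ft_force: [-0.9, -1.1, 1.1]
grip_width: 0.075
grip_force: 0.0
```

```bash
python3 - <<'E'
from h import *
st(); m=cams.camera_model("wrist"); im=cams.camera("wrist"); st(); cv2.imwrite("pics/w3.png",im); np.save("w3.npy",m,allow_pickle=True)
E
```

```text
t 6.00 tcp [0.5751 0.0739 0.1955] tool y deg -8.24 F [-0.9 -1.1  1.1] q [-0.06  0.5   1.58 -0.    1.07  0.08]
t 6.05 tcp [0.5743 0.0736 0.1944] tool y deg -8.29 F [ 0.   0.2 -0.5] q [-0.07  0.5   1.58 -0.    1.07  0.08]
```

View pics/w3.png

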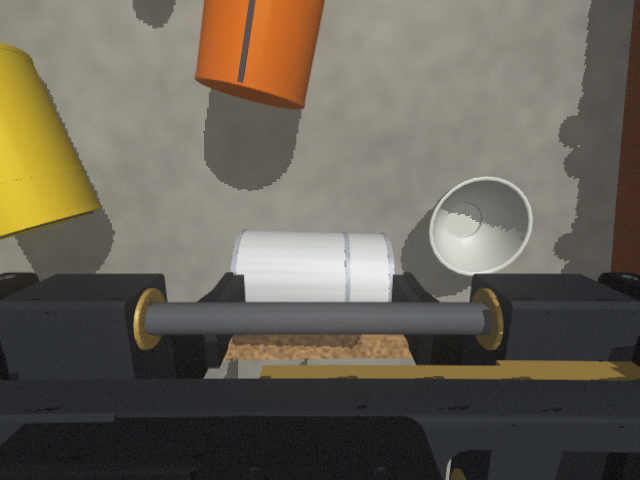

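The top edge of the tin runs from (245,230) to (390,233), with its ends near columns 233 and 394. I'll locate the axis from that single tangent, knowing the radius.

```bash
cat >> h.py <<'E'
def axis1(m,e,sgn,R=.045):
    # one tangent plane; axis on side sgn (in y) at distance R, at height R
    c,d=ray(m,e); n=np.cross(*d); n/=np.linalg.norm(n); n*=np.sign(n[1])*sgn
    u=np.cross(n,[0,0,1]);u/=np.linalg.norm(u);u*=np.sign(u[0])
    y=(R+n@c-n[0]*.5-n[2]*R)/n[1]
    return np.array([.5,y,R]),u,np.degrees(np.arctan2(u[1],u[0]))
E
python3 - <<'E'
from h import *
im=cv2.imread("pics/w3.png"); m=np.load("w3.npy",allow_pickle=True).item()
g=cv2.cvtColor(im,cv2.COLOR_BGR2GRAY)
print([ [int(v) for v in g[224:242,x]] for x in (255,330,375)])
p,u,a=axis1(m,[(250,230),(385,232.5)],-1)
print(p,a, plane(m,[(234,285),(393.5,285)],.07))
c=p+u*((.566-.5)/u[0]);print(c); st(c+[0,0,.06])
E
```

```text
[[146, 146, 147, 149, 146, 146, 149, 163, 170, 174, 180, 184, 190, 193, 194, 197, 197, 203], [143, 145, 143, 143, 144, 143, 145, 145, 148, 159, 170, 174, 180, 184, 189, 193, 193, 198], [138, 137, 139, 140, 142, 140, 141, 143, 140, 142, 158, 168, 171, 179, 185, 189, 188, 192]]
[0.5        0.03746771 0.045     ] -9.358014286594267 [[0.49496735 0.03926204 0.07      ]
 [0.63705013 0.01860915 0.07      ]]
[0.566      0.02659116 0.045     ]
t 6.05 tcp [0.5743 0.0736 0.1944] tool y deg -8.29 F [ 0.   0.2 -0.5] q [-0.07  0.5   1.58 -0.    1.07  0.08]
delta [-0.0476 -0.0012  0.0894]
```

Request:
servo_tool(moves="-0.010 -0.001 0.02 0 0.085; -0.018 -0.001 0.05 0 0.085; -0.018 -0.001 0.075 0 0.085; -0.018 -0.001 0.092 0 0.085; -0.018 -0.001 0.1 0 0.085; -0.018 -0.001 0.104 0 0.085; -0.018 -0.001 0.107 0 0.085; -0.018 -0.001 0.109 0 0.085; -0.018 -0.001 0.111 0 0.085; -0.018 -0.001 0.111 0 0.085")

```text
time: 6.88
position: [0.5724, 0.0565, 0.0852]
tool_rot: [0.756, 0.654, 0.001, 0.001]
ft_force: [0.5, 0.2, 0.7]
grip_width: 0.0847
grip_force: 0.3
```

Request:
servo_tool(moves="0 0 0.002 0 0.085; -0.005 0 0.0015 -0.2 0.085; -0.010 0 0.0003 -0.4 0.085; -0.016 0 -0.0006 -0.8 0.085; -0.022 0 -0.0014 -1.2 0.085; -0.029 0 -0.0021 -1.6 0.085; -0.035 0 -0.0025 -2 0.085; -0.040 0 -0.0026 -2.4 0.085; -0.044 0 -0.0026 -2.6 0.085; -0.044 0 -0.0026 -2.8 0.085")

```text
time: 7.72
position: [0.5651, 0.0126, 0.0899]
tool_rot: [0.74, 0.672, -0.0, 0.0]
ft_force: [-2.9, 0.6, 15.8]
grip_width: 0.0851
grip_force: 7.6
```

```bash
python3 - <<'E'
from h import *
o=st();print(o["moment"])
E
```

```text
t 7.72 tcp [0.5651 0.0126 0.0899] tool y deg -5.51 F [-2.9  0.6 15.8] q [-0.18  0.63  1.7  -0.    0.81 -0.08]
[ 0.04925204  1.13777161 -0.13334929]
```

Request:
servo_tool(moves="-0.005 0 0 0 0.085; -0.012 0 0 -0.1 0.085; -0.019 0 0 -0.2 0.085; -0.026 0 0 -0.3 0.085; -0.034 0 0 -0.5 0.085; -0.042 0 0.0002 -0.6 0.085; -0.049 0 0.0007 -0.7 0.085; -0.054 0 0.0012 -0.8 0.085; -0.058 0 0.0016 -0.9 0.085; -0.058 0 0.0016 -0.9 0.085")

```text
time: 8.55
position: [0.5576, -0.0454, 0.0892]
tool_rot: [0.735, 0.679, -0.001, -0.001]
ft_force: [-11.4, -0.9, 24.5]
grip_width: 0.085
grip_force: 12.3
```

Request:
servo_tool(moves="0 0 0 0 0.085; 0 0 -0.003 0 0.085; 0 0 -0.008 0 0.085; 0 0 -0.02 0 0.085; 0.02 0 -0.04 0 0.085; 0.05 0 -0.07 0 0.085; 0.08 0 -0.1 0 0.085; 0.09 0 -0.11 0 0.085; 0.09 0 -0.11 0 0.085; 0.09 0 -0.11 0 0.085")

```text
time: 9.38
position: [0.5675, 0.0453, 0.1962]
tool_rot: [0.734, 0.679, 0.0, 0.001]
ft_force: [-1.0, -0.5, 0.0]
grip_width: 0.085
grip_force: 0.0
```

Request:
servo_tool(moves="0 0 0 0 0.085; 0 0 0 0 0.085")

```text
time: 9.55
position: [0.5661, 0.044, 0.194]
tool_rot: [0.735, 0.678, -0.001, -0.001]
ft_force: [-0.5, 0.4, 0.1]
grip_width: 0.0851
grip_force: 0.0
```

```bash
python3 - <<'E'
from h import *
st(); m=cams.camera_model("wrist"); im=cams.camera("wrist"); st(); cv2.imwrite("pics/w4.png",im); np.save("w4.npy",m,allow_pickle=True)
g=cv2.cvtColor(im,cv2.COLOR_BGR2GRAY)
for n in("scene","side"): cv2.imwrite(f"pics/{n}4.png",cams.camera(n))
a=cv2.imread("pics/side4.png")[200:340,190:390];b=cv2.imread("pics/w4.png")[200:340,200:420]
cv2.imwrite("pics/c4.png",np.vstack([cv2.resize(a,(400,280)),cv2.resize(b,(400,255))]))
E
```

```text
t 9.55 tcp [0.5661 0.044  0.194 ] tool y deg -4.64 F [-0.5  0.4  0.1] q [-0.12  0.49  1.61 -0.    1.05 -0.04]
t 9.60 tcp [0.5662 0.0439 0.194 ] tool y deg -4.66 F [-0.3  0.4 -0.6] q [-0.12  0.49  1.61 -0.    1.05 -0.04]
```

View pics/c4.png

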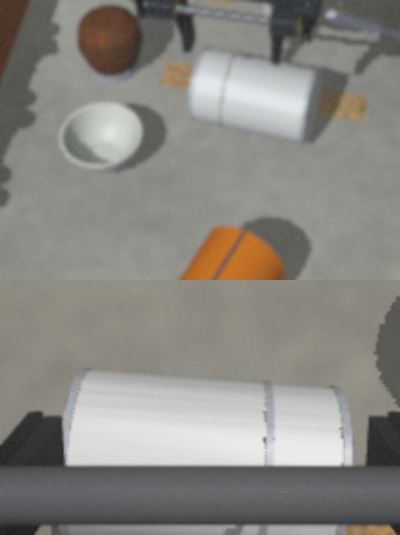

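The tin is now beside the strip and its wrist top edge is visible. Extracting that edge and the ends.

```bash
cat >> h.py <<'E'
def tinw(im,m,xs,r0,r1,xr,row):
    g=cv2.GaussianBlur(cv2.cvtColor(im,cv2.COLOR_BGR2GRAY),(3,3),0).astype(float)
    d=np.diff(g,axis=0); y=np.array([r0+d[r0:r1,x].argmax()+.5 for x in xs])
    f=np.polyfit(xs,y,1); k=np.abs(np.polyval(f,xs)-y)<2; f=np.polyfit(np.array(xs)[k],y[k],1)
    p,u,a=axis1(m,[(xs[0],np.polyval(f,xs[0])),(xs[-1],np.polyval(f,xs[-1]))],-1)
    E=plane(m,[(xr[0],row),(xr[1],row)],.08); mid=E.mean(0)
    s=(mid-p)[:2]@u[:2]; c=p+u*s
    S=np.array([.551,-.074]); t=np.radians(-7.5); ux=np.array([np.cos(t),np.sin(t)]); uy=np.array([-ux[1],ux[0]])
    print("edge",f,k.sum(),"len %.3f"%np.linalg.norm(E[1]-E[0]),"centre",c,"yaw %.2f"%a,"along %.4f across %.4f"%((c[:2]-S)@ux,(c[:2]-S)@uy))
    return c
E
python3 - <<'E'
from h import *
im=cv2.imread("pics/w4.png"); m=np.load("w4.npy",allow_pickle=True).item()
c=tinw(im,m,np.arange(255,340,4),235,260,(235.5,392.5),285)
c=tinw(im,m,np.arange(255,380,4),235,260,(235.5,392.5),285)
st(c+[0,0,.06])
ms=cams.camera_model("side")
A=lambda L:np.array(L)/2+[190,200]-.25
p,u,a=axis1(ms,A([(195,125),(300,141)]),-1); print("side near edge",p,a)
i3=cv2.imread("pics/w3.png"); m3=np.load("w3.npy",allow_pickle=True).item()
tinw(i3,m3,np.arange(250,385,4),226,240,(234,393.5),285)
E
```

```text
edge [7.90513834e-02 2.29749012e+02] 22 len 0.136 centre [ 0.55525508 -0.0268975   0.045     ] yaw -9.34 along -0.0019 across 0.0473
edge [7.77595206e-02 2.30119032e+02] 31 len 0.136 centre [ 0.55530548 -0.02686035  0.045     ] yaw -9.26 along -0.0019 across 0.0473
t 9.70 tcp [0.5665 0.044  0.1943] tool y deg -4.66 F [-0.4  0.3 -0.2] q [-0.12  0.49  1.61 -0.    1.05 -0.04]
delta [-0.0715 -0.0052  0.0893]
side near edge [ 0.5       -0.0206584  0.045    ] -4.648712742122793
edge [2.65469824e-02 2.23964095e+02] 34 len 0.139 centre [0.56544684 0.02554948 0.045     ] yaw -9.83 along 0.0013 across 0.1006
```

The tin is about 47 mm short, 2 mm off along the strip, and about 1.8° off in yaw. Spinning the flat tips mostly slipped. I'll straighten it by placing the open fingertips diagonally, high on the two shoulders, and turning the tool slightly. Then comes the last roll.

Request:
servo_tool(moves="-0.010 -0.001 0 6 0.087; -0.02 -0.002 0 13 0.087; -0.03 -0.003 0.01 20 0.087; -0.04 -0.004 0.03 27 0.087; -0.05 -0.005 0.05 34 0.087; -0.06 -0.005 0.07 41 0.087; -0.068 -0.005 0.08 48 0.087; -0.0715 -0.005 0.088 55 0.087; -0.0715 -0.005 0.09 60.6 0.087; -0.0715 -0.005 0.09 60.6 0.087")

```text
time: 10.53
position: [0.5555, -0.0268, 0.104]
tool_rot: [0.977, 0.213, -0.001, -0.001]
ft_force: [0.0, 0.8, 0.4]
grip_width: 0.087
grip_force: 0.0
```

Request:
servo_tool(moves="0 0 0 0 0.087; 0 0 0 0 0.087")

```text
time: 10.7
position: [0.5565, -0.0262, 0.1055]
tool_rot: [0.976, 0.216, -0.0, -0.0]
ft_force: [-0.4, 0.6, -0.1]
grip_width: 0.0872
grip_force: 0.0
```

```bash
python3 - <<'E'
from h import *
st([.5553,-.0269,.081])
E
```

```text
t 10.70 tcp [ 0.5565 -0.0262  0.1055] tool y deg -65.07 F [-0.4  0.6 -0.1] q [-0.25  0.6   1.71  0.    0.83  0.89]
delta [-0.0014  0.0002  0.0245]
```

Request:
servo_tool(moves="-0.001 0 0.008 0 0.087; -0.001 0 0.016 0 0.087; -0.001 0 0.022 0 0.087; -0.001 0 0.0245 0 0.087; -0.001 0 0.0245 0 0.087; -0.001 0 0.0245 0 0.087")

```text
time: 11.2
position: [0.5554, -0.0262, 0.0807]
tool_rot: [0.977, 0.215, -0.0, -0.0]
ft_force: [0.3, 0.4, -0.0]
grip_width: 0.087
grip_force: 0.0
```

Request:
servo_tool(moves="0 0 0 -1 0.087; 0 0 0 -2 0.087; 0 0 0 -3 0.087; 0 0 0 -4 0.087; 0 0 0 -5 0.087; 0 0 0 -5 0.087")

```text
time: 11.7
position: [0.5556, -0.0264, 0.0812]
tool_rot: [0.966, 0.258, 0.0, 0.0]
ft_force: [-0.1, -0.6, 0.5]
grip_width: 0.0872
grip_force: 0.0
```

```bash
python3 - <<'E'
from h import *
o=st();print(o["moment"])
E
```

```text
t 11.70 tcp [ 0.5556 -0.0264  0.0812] tool y deg -60.11 F [-0.1 -0.6  0.5] q [-0.25  0.64  1.72  0.    0.78  0.8 ]
[-0.05105526 -0.05721205  0.00268613]
```

Request:
servo_tool(moves="0 0 0 -0.7 0.087; 0 0 0 -1.4 0.087; 0 0 0 -2.1 0.087; 0 0 0 -2.8 0.087; 0 0 0 -2.8 0.087")

```text
time: 12.12
position: [0.5556, -0.0264, 0.0811]
tool_rot: [0.96, 0.281, 0.0, -0.0]
ft_force: [-0.0, 0.5, 0.8]
grip_width: 0.0872
grip_force: 0.3
```

```bash
python3 - <<'E'
from h import *
o=st();print(o["moment"])
E
```

```text
t 12.12 tcp [ 0.5556 -0.0264  0.0811] tool y deg -57.34 F [-0.   0.5  0.8] q [-0.25  0.64  1.72  0.    0.78  0.75]
[-0.01569977  0.024404   -0.02331283]
```

Just touching. Turning on in small steps.

Request:
servo_tool(moves="0 0 0 -0.7 0.087; 0 0 0 -1.4 0.087; 0 0 0 -2.0 0.087; 0 0 0 -2.0 0.087")

```text
time: 12.45
position: [0.5556, -0.0264, 0.0811]
tool_rot: [0.955, 0.298, 0.0, 0.0]
ft_force: [0.6, 0.1, 0.8]
grip_width: 0.0868
grip_force: 0.8
```

```bash
python3 - <<'E'
from h import *
o=st();print(o["moment"])
E
```

```text
t 12.45 tcp [ 0.5556 -0.0264  0.0811] tool y deg -55.34 F [0.6 0.1 0.8] q [-0.25  0.64  1.72  0.    0.78  0.72]
[ 0.05683866  0.014483   -0.07375748]
```

Request:
servo_tool(moves="0 0 0 2 0.087; 0 0 -0.01 3 0.087; 0 0 -0.03 3 0.087; 0 0 -0.06 -4 0.087; 0 0 -0.09 -11 0.087; 0 0 -0.11 -18 0.087; 0 0 -0.113 -25 0.087; 0 0 -0.113 -32 0.087; 0 0 -0.113 -39 0.087; 0 0 -0.113 -46 0.087")

```text
time: 13.28
position: [0.5556, -0.0263, 0.1952]
tool_rot: [0.76, 0.649, 0.0, 0.001]
ft_force: [-0.7, 0.3, 0.7]
grip_width: 0.087
grip_force: 0.0
```

Request:
servo_tool(moves="0.03 0 0 -1 0.087; 0.06 0 0 -1.8 0.087; 0.071 0 0 -1.8 0.087; 0.071 0 0 -1.8 0.087; 0.071 0 0 -1.8 0.087; 0.071 0 0 -1.8 0.087")

```text
time: 13.78
position: [0.567, 0.0428, 0.1942]
tool_rot: [0.752, 0.659, -0.0, 0.0]
ft_force: [-0.1, 0.5, -0.2]
grip_width: 0.087
grip_force: 0.0
```

```bash
python3 - <<'E'
from h import *
m=cams.camera_model("wrist"); im=cams.camera("wrist"); cv2.imwrite("pics/w5.png",im); np.save("w5.npy",m,allow_pickle=True)
st()
g=cv2.cvtColor(im,cv2.COLOR_BGR2GRAY)
c=np.array([.5553,-.0269,.045])
print(proj(m,c+np.array([[.070,-.01,.035],[-.07,.012,.035],[0,.04,.02]])))
r=285; print([int(v) for v in g[r,222:250]],[int(v) for v in g[r,380:405]])
c=tinw(im,m,np.arange(255,380,4),225,270,(235.5,392.5),285); st(c+[0,0,.04])
E
```

```text
t 13.83 tcp [0.567  0.0426 0.1942] tool y deg -7.62 F [ 0.3  0.1 -0.2] q [-0.12  0.49  1.61 -0.    1.05  0.01]
[[393.69188766 316.65176426]
 [233.71496051 313.27153656]
 [308.15212001 267.98449215]]
[54, 51, 50, 52, 49, 49, 53, 48, 51, 45, 78, 115, 147, 166, 170, 170, 158, 200, 219, 220, 219, 219, 220, 218, 219, 220, 220, 220] [234, 234, 234, 234, 233, 233, 233, 228, 192, 149, 192, 209, 208, 208, 181, 130, 139, 141, 140, 139, 140, 141, 141, 125, 78]
edge [8.66105458e-17 2.53500000e+02] 31 len 0.136 centre [ 0.55544601 -0.02672452  0.045     ] yaw -7.60 along -0.0018 across 0.0475
t 13.83 tcp [0.567  0.0426 0.1942] tool y deg -7.62 F [ 0.3  0.1 -0.2] q [-0.12  0.49  1.61 -0.    1.05  0.01]
delta [-0.0702 -0.0022  0.1092]
```

Yaw is now −7.6°, parallel to the strip. Final stroke: 47 mm of tin travel, which is about 94 mm of tool travel.

Request:
servo_tool(moves="-0.015 -0.001 0.02 0 0.085; -0.03 -0.002 0.05 0 0.085; -0.038 -0.002 0.075 0 0.085; -0.038 -0.002 0.092 0 0.085; -0.038 -0.002 0.1 0 0.085; -0.038 -0.002 0.104 0 0.085; -0.038 -0.002 0.107 0 0.085; -0.038 -0.002 0.109 0 0.085; -0.038 -0.002 0.111 0 0.085; -0.038 -0.002 0.111 0 0.085")

```text
time: 14.67
position: [0.5609, 0.0064, 0.0837]
tool_rot: [0.752, 0.659, 0.001, 0.001]
ft_force: [0.4, -0.4, 0.3]
grip_width: 0.0849
grip_force: 0.2
```

```bash
python3 - <<'E'
from h import *
st([.5554,-.0267,.09])
E
```

```text
t 14.67 tcp [0.5609 0.0064 0.0837] tool y deg -7.55 F [ 0.4 -0.4  0.3] q [-0.19  0.64  1.71  0.    0.79 -0.06]
delta [-0.0335 -0.0011 -0.0063]
```

Request:
servo_tool(moves="0 0 0.0015 0 0.085; -0.0035 0 0.0006 0 0.085; -0.0075 0 -0.0004 0 0.085; -0.015 0 -0.0021 0 0.085; -0.0225 0 -0.0034 0 0.085; -0.030 0 -0.0044 0 0.085; -0.038 0 -0.005 0 0.085; -0.044 0 -0.0052 0 0.085; -0.049 0 -0.0053 0 0.085; -0.053 0 -0.0053 0 0.085")

```text
time: 15.5
position: [0.5539, -0.0468, 0.0903]
tool_rot: [0.752, 0.659, 0.001, 0.001]
ft_force: [-0.8, 0.6, 8.3]
grip_width: 0.085
grip_force: 4.5
```

Request:
servo_tool(moves="-0.003 0 0 0 0.085; -0.008 0 0 0 0.085; -0.014 0 0 0 0.085; -0.02 0 0 0 0.085; -0.026 0 0 0 0.085; -0.031 0 0 0 0.085; -0.036 0 0 0 0.085; -0.039 0 0 0 0.085; -0.041 0 0.0002 0 0.085; -0.041 0 0.0002 0 0.085")

```text
time: 16.33
position: [0.5485, -0.0876, 0.0899]
tool_rot: [0.753, 0.659, 0.0, 0.001]
ft_force: [-1.2, -0.8, 9.0]
grip_width: 0.0849
grip_force: 4.0
```

Request:
servo_tool(moves="0 0 0 0 0.085; 0 0 -0.003 0 0.085; 0 0 -0.008 0 0.085; 0 0 -0.02 0 0.085; 0.02 0 -0.04 0 0.085; 0.05 0 -0.07 0 0.085; 0.08 0 -0.1 0 0.085; 0.085 0 -0.107 0 0.085; 0.085 0 -0.107 0 0.085; 0.085 0 -0.107 0 0.085")

```text
time: 17.17
position: [0.5587, -0.0026, 0.1952]
tool_rot: [0.752, 0.659, -0.0, 0.0]
ft_force: [-0.8, 0.2, -0.7]
grip_width: 0.0853
grip_force: 0.0
```

Request:
servo_tool(moves="0 0 0 0 0.085; 0 0 0 0 0.085; 0 0 0 0 0.085")

```text
time: 17.42
position: [0.558, -0.0036, 0.1936]
tool_rot: [0.753, 0.658, -0.001, -0.001]
ft_force: [-0.5, 0.4, -0.8]
grip_width: 0.0849
grip_force: 0.0
```

```bash
python3 - <<'E'
from h import *
m=cams.camera_model("wrist"); im=cams.camera("wrist"); cv2.imwrite("pics/w6.png",im); np.save("w6.npy",m,allow_pickle=True)
st()
g=cv2.cvtColor(im,cv2.COLOR_BGR2GRAY)
c0=np.array([.551,-.074,.045])
print(proj(m,c0+np.array([[.070,-.01,.035],[-.07,.01,.035],[0,.04,.02]])))
r=285; print([int(v) for v in g[r,222:250]],[int(v) for v in g[r,380:405]])
c=tinw(im,m,np.arange(255,380,4),230,285,(233.5,394.5),288); st(c+[0,0,.04])
for n in("scene","side"): cv2.imwrite(f"pics/{n}6.png",cams.camera(n))
a=cv2.imread("pics/side6.png")[150:300,190:390];b=cv2.imread("pics/scene6.png")[220:350,210:400]
cv2.imwrite("pics/c6.png",np.vstack([cv2.resize(a,(400,300)),cv2.resize(b,(400,274))]))
E
```

```text
t 17.47 tcp [ 0.5582 -0.0035  0.1938] tool y deg -7.66 F [ 0.1  0.  -0.8] q [-0.21  0.48  1.63 -0.    1.04 -0.07]
[[399.82805288 317.15433544]
 [239.93467409 315.7709474 ]
 [313.91244897 268.35206812]]
[52, 51, 52, 54, 53, 48, 50, 45, 48, 48, 53, 51, 73, 112, 123, 130, 157, 174, 175, 178, 177, 204, 217, 216, 217, 217, 217, 216] [226, 227, 224, 225, 227, 225, 227, 228, 227, 226, 227, 196, 156, 195, 198, 198, 198, 199, 179, 124, 126, 110, 68, 48, 49]
edge [3.58767938e-03 2.54101593e+02] 28 len 0.139 centre [ 0.54565658 -0.07455093  0.045     ] yaw -7.85 along -0.0052 across -0.0012
t 17.47 tcp [ 0.5582 -0.0035  0.1938] tool y deg -7.66 F [ 0.1  0.  -0.8] q [-0.21  0.48  1.63 -0.    1.04 -0.07]
delta [-0.072  -0.0027  0.1088]
```

View pics/c6.png

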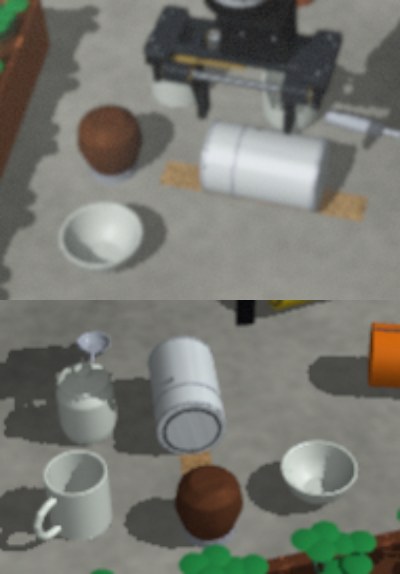

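The views show the tin lying along the strip with cork showing at both ends and the other objects in place. In the wrist image its ends are at columns 237 and 399, so it is about 2 mm off along and 1 mm across, with yaw within 0.5°. I'll check that it is at rest, then hand in.

Request:
servo_tool(moves="0 0 -0.01 0 0.085; 0 0 -0.02 0 0.085; 0 0 -0.02 0 0.085; 0 0 -0.02 0 0.085; 0 0 -0.02 0 0.085; 0 0 -0.02 0 0.085")

```text
time: 18.07
position: [0.5587, -0.0025, 0.2151]
tool_rot: [0.752, 0.659, -0.0, -0.0]
ft_force: [0.0, 0.1, -0.7]
grip_width: 0.085
grip_force: 0.0
```

```bash
python3 - <<'E'
from h import *
a=cv2.imread("pics/scene6.png")[220:350,210:400].astype(int); b=cams.camera("scene")[220:350,210:400].astype(int)
d=np.abs(a-b).max(2); print("changed px on tin",(d[15:75,65:110]>40).sum(),(d>40).sum())
st(); print(job.hand_in())
E
```

```text
changed px on tin 1 351
t 18.12 tcp [ 0.5587 -0.0025  0.215 ] tool y deg -7.57 F [0.3 0.6 0.5] q [-0.2   0.45  1.61 -0.    1.09 -0.07]
the job is handed in; nothing more can be done
None
```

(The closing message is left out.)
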